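Set a toroid coil on the inspection post and hold the mirror for the camera

TASK

Set the larger toroid coil up for its picture: slip the black spacer sleeve over the locating post of the inspection fixture and then the coil on top of it, both fully down, with the coil's two wire leads pointing towards the mirror. Then turn the sprung mirror by the tab on its top until the camera, left where it stands, looks by way of the mirror straight at the coil, and finish while still holding the mirror at that angle by the tab. Leave the other things alone.

Things in the scene. Friction and masses are not known exactly. Their poses are not given: they have to be found in the camera images.
- spacer_center (a point): Centre (half-way up) of the black plastic spacer sleeve: a plain ring 32 mm across, 25 mm high, with a 13 mm hole, loose on the white foam board (board top 28 mm above the worktop). Its z axis is the axis of the hole.
- coil_center (a point): Centre of the hole, half-way up, of the larger toroid coil: a wound green ring 40 mm across, 12 mm high, hole 14 mm, lying flat on the foam board (a smaller coil there is 30 mm across). Its two short wire leads stick 5 mm out of the rim side by side, with the bare sector of the ring between them, 26 degrees to either side of this frame's -y axis, which is the way the leads point. It can be gripped across its own x axis, 40 mm wide.
- post_seat (a point): Foot of the locating post on the grey drilled fixture plate (220 x 230 mm, 12 mm high), at the centre of the flange on which the spacer comes to rest, 16 mm above the worktop. The post is upright, 10 mm thick, and its chamfered tip is 46 mm above this point. This frame's +x axis points from the post to the mirror, z up. Fully down, the spacer's centre is 12.5 mm and the coil's centre 31 mm above this point. The camera stands on this frame's -y side.
- mirror_axis (a point): Point on the upright axis about which the mirror and also the camera arm turn, at the middle of the mirror (glass 50 mm wide, 44 mm high), 47 mm above the worktop and 120 mm from the post.
- tab_grip (a point): Centre of the tab on top of the mirror, 87 mm above the worktop on the mirror's axis (2 mm behind it): an upright plate 8 mm thick along its own x axis, 32 mm wide along its own y axis, its top 14.5 mm above this point; the mirror frame under it begins 16.5 mm below this point. The mirror faces along this frame's -x axis. Pinch it from above across the 8 mm and turn the hand about the mirror's axis.
- mirror (a joint): Angle of the mirror in rad: 0 parked against its stop, facing the post; grows to 1.4 as it turns counter-clockwise seen from above, towards the camera. A light return spring (0.02 to 0.07 N m) swings it back to 0 if let go. The camera sees the coil when the mirror faces midway between the direction to the post and the direction to the lens, so at half the angle between them.
- lens (a point): Centre of the front of the camera's lens, 111 mm from the mirror's axis and 47 mm above the worktop; the small black camera (top 65 mm above the worktop) always looks at the mirror's axis.
- camera_arm (a joint): Angle of the clamped arm that carries the camera, in rad; seen from the mirror's axis, the lens stands 1.0 + this value counter-clockwise of the post. The arm is to be left where it stands.
- small_coil: Smaller toroid coil, 30 mm, on the foam board; not needed, leave it.
- tweezers: Tweezers, 124 mm, on the worktop in front of the foam board; leave them.
- marker_pen: Marker pen, 135 mm, right of the fixture; leave it.
- transformer_s: Small yellow taped transformer at the back of the foam board; leave it.
- transformer_m: Middle yellow transformer at the back of the foam board; leave it.
- transformer_l: Largest yellow transformer at the back of the foam board; leave it.
Not all that is in view belongs to the job. Leave any green look-alike of the part that bears spacer_center alone. What is shaped like the part that bears coil_center but turquoise is not meant.

How it is judged:
On the way, in this order (a step that is already met when the one before it is completed fails the run):
1. the spacer is fully down on the post and let go (z of spacer_center in the frame of post_seat between 0.0105 and 0.0145 m and horizontal distance between spacer_center and post_seat below 0.004 m and angle between spacer_center's own z axis and vertical below 0.1 rad and contact force between the fingers and spacer below 0.05 N), for 0.2 s.
2. the coil is fully down on the spacer, leads towards the mirror, and let go (z of spacer_center in the frame of post_seat between 0.0105 and 0.0145 m and horizontal distance between each of spacer_center, coil_center and post_seat below 0.004 m and angle between each of spacer_center, coil_center's own z axis and vertical below 0.1 rad and z of coil_center in the frame of post_seat between 0.029 and 0.033 m and angle between the y axis of coil_center and the x axis of post_seat, either way round below 0.6 rad and y of mirror_axis in the frame of coil_center below 0 m and contact force between the fingers and coil below 0.05 N), for 0.2 s.
At the end, for the whole second after the job is handed in: Spacer and coil fully down on the post (2 mm), level, let go; coil leads (midway between them) within 34 degrees of the mirror direction; mirror still, held by its tab in the fingers, within about 4.5 degrees of half the angle between post and lens seen from the mirror axis (all of step 2 and contact force between the fingers and spacer below 0.05 N and ((value of joint camera_arm between -0.0505 and 0.0005 rad and value of joint mirror between 0.3975 and 0.5775 rad) or (value of joint camera_arm between -0.0005 and 0.0505 rad and value of joint mirror between 0.4225 and 0.6025 rad) or (value of joint camera_arm between 0.0495 and 0.1005 rad and value of joint mirror between 0.4475 and 0.6275 rad) or (value of joint camera_arm between 0.0995 and 0.1505 rad and value of joint mirror between 0.4725 and 0.6525 rad) or (value of joint camera_arm between 0.1495 and 0.2005 rad and value of joint mirror between 0.4975 and 0.6775 rad) or (value of joint camera_arm between 0.1995 and 0.2505 rad and value of joint mirror between 0.5225 and 0.7025 rad) or (value of joint camera_arm between 0.2495 and 0.3005 rad and value of joint mirror between 0.5475 and 0.7275 rad) or (value of joint camera_arm between 0.2995 and 0.3505 rad and value of joint mirror between 0.5725 and 0.7525 rad) or (value of joint camera_arm between 0.3495 and 0.4005 rad and value of joint mirror between 0.5975 and 0.7775 rad) or (value of joint camera_arm between 0.3995 and 0.4505 rad and value of joint mirror between 0.6225 and 0.8025 rad) or (value of joint camera_arm between 0.4495 and 0.5005 rad and value of joint mirror between 0.6475 and 0.8275 rad) or (value of joint camera_arm between 0.4995 and 0.5505 rad and value of joint mirror between 0.6725 and 0.8525 rad) or (value of joint camera_arm between 0.5495 and 0.6005 rad and value of joint mirror between 0.6975 and 0.8775 rad) or (value of joint camera_arm between 0.5995 and 0.6505 rad and value of joint mirror between 0.7225 and 0.9025 rad) or (value of joint camera_arm between 0.6495 and 0.7005 rad and value of joint mirror between 0.7475 and 0.9275 rad) or (value of joint camera_arm between 0.6995 and 0.7505 rad and value of joint mirror between 0.7725 and 0.9525 rad) or (value of joint camera_arm between 0.7495 and 0.8005 rad and value of joint mirror between 0.7975 and 0.9775 rad)) and velocity of joint mirror between -0.1 and 0.1 rad/s and contact force between the fingers and mirror_c2 above 0.3 N); the arm keeps its last pose, push and grip.
It fails at once if another thing on the board or bench was moved by more than 20 mm (distance of any of small_coil, tweezers, marker_pen, transformer_s, transformer_m, transformer_l from where it was at the start of the episode above 0.02 m).
It fails at once if the camera was moved out of its place (distance of lens from where it was at the start of the episode above 0.01 m).
It also fails if it takes over 64 s, if anything falls off the work surface, if the arm or the gripper's body presses on something with over 40 N, if the wrist force passes 120 N, or if a joint passes its speed limit or range.

ROBOT

A 6-joint arm with a two-finger parallel gripper is mounted at the origin on a cart in front of the work surface, level with it; the furniture and walls round the work are solid. World frame = base frame: x ahead of the robot, y to its left, z up, the work surface at z = 0. Lengths are in m, angles in rad, forces in N, time in s.
With the tool pointing down it reaches from about 0.4 to 0.925 m from the base axis. Payload 12.5 kg.
Tool frame: the origin (TCP) lies at the very end of the fingers, on their centre line; the grasp point (between the pads) lies 19 mm behind it; z points along the fingers, y is the line along which they close (so a half turn about z gives the same grasp; the last joint's range is limited). The gripper opens to 95 mm and grips with 3 to 60 N. Pads are 20 mm wide; open, the fingers measure 119 mm over their backs; the gripper's body (75 mm by 180 mm) begins 59 mm behind the grasp point.
Start: joints at [-1.379, 0.491, 1.559, -0, 1.092, -0.106], TCP at [0.183, -0.598, 0.215] pointing down, gripper open.
Joint ranges: [-3.1, 3.1], [-0.84, 2.19], [0.05, 2.79], [-1.13, 4.28], [0.06, 2.93], [-2.69, 2.69]. Speed limits (rad/s): [2.22, 2.22, 2.79, 3.14, 3.14, 3.14].

INTERFACE

Orientations are given as [roll, pitch, yaw] about the fixed x, y, z axes, in that order (R = Rz(yaw) Ry(pitch) Rx(roll)).
In Python, from bench import manip gives the robot as it stands. The module is installed in compiled form; this text tells all that it offers.
- The arm moves only by the tool step_arm, never from a script. Its argument "rows" is a list of rows, each a list of 4 numbers: the shift along the world's x, y, z in m, then the turn about the world's z in degrees. A call has 1 to 10 rows; each row shifts and turns the commanded pose from where the row before left it; what a row does not reach is not made up. A row lasts 1/8 s, in which the tool goes at most 62.5 mm and 10.7 degrees, less where a joint would pass 70% of its speed; a pose out of reach is approached as far as the arm can. A call is refused whole if a number of a shift passes 0.0625 or a number of a turn 10.7, either way. A call with a gripper value outside its range is refused whole. "jaw" is the closure, from 0 (fully open) to 1 (shut), set as the call begins (left out, the last holds). The fingers move at their own pace and stop on an object; "newtons" is the grip in N (left out, the last holds). Time passes only in rows, so rows that do not move let the fingers close. It gives the time, the measured TCP pose, the force, the opening and the grip force at its end, in the units of the state.
- manip.get_state(): the state, without advancing time (a new reading comes with each control period).
- manip.grab_frame(name): name is "scene" or "top"; returns the picture (384x512x3 uint8, red, green, blue); there is no depth.
- manip.get_calibration(name): a dict with "fovy" (degrees; the focal length in pixels is half the picture's height over the tangent of half this angle, whatever the lens; pixels are square), "cx", "cy" (the principal point, pixels), "world_from_camera" (4x4, takes a point from camera to world coordinates). Camera axes: x right, y down, z forward; pixel columns grow to the right and rows downward; lengths in m; the calibration is good to about 2 mm. A picture is of the moment at which its call begins. get_calibration takes no time and is no camera call.
- manip.job_done(): hands the job in; it is judged then, once.
The state is a dict: "t": time; "qpos": joint angles; "joint_velocities": joint speeds; "joint_efforts": joint torques, N m; "tcp_pos": TCP position; "tool_rot": TCP orientation; "wrist_force": force on the tool from outside, world axes, zero at the start; "torque": the same for the moment, N m; "gripper_width": opening from 0.0 (shut) to 1.0 (fully open); "gripper_force": force on a finger pad.
Only numpy, scipy, OpenCV 4.12 (cv2) and the standard library are available. Lean on these libraries where they do the work, as an engineer would, in place of code of your own. Each camera call takes 0.05 s, during which the arm holds its last target. There are 200 camera calls.

## Working session

There is one attempt and no reset: what is moved stays moved. The work goes in short steps, Python scripts to look and compute and a tool call to move; the robot and the scene stay as the last step left them, time stands still between calls to the robot, and variables do not carry over. Pictures are saved under pics/ and viewed, at most 10 in all, crops included, and the job is handed in when it is done.

Besides the shell and the picture viewer there is one more tool, called by a JSON object that holds its "fn" and its "kwargs", one argument or row to a line. step_arm: Moves the arm, as the interface text tells. Its arguments: {"type":"object","properties":{"rows":{"type":"array","items":{"type":"array","items":{"type":"number"}}},"jaw":{"type":"number"},"newtons":{"type":"number"}},"required":["rows"]}

```bash
mkdir -p pics
cat > h.py <<'E'
import numpy as np, cv2
from bench import manip
def grab(n,f):
    im=manip.grab_frame(n); cv2.imwrite('pics/'+f,im[:,:,::-1]); return im
def cal(n):
    c=manip.get_calibration(n); f=192/np.tan(np.radians(c['fovy'])/2); return f,c['cx'],c['cy'],np.array(c['world_from_camera'])
def ray(n,u,v,z):
    f,cx,cy,T=cal(n); d=T[:3,:3]@np.array([(u-cx)/f,(v-cy)/f,1]); o=T[:3,3]; return o+d*(z-o[2])/d[2]
def proj(n,p):
    f,cx,cy,T=cal(n); q=T[:3,:3].T@(np.array(p)-T[:3,3]); return f*q[0]/q[2]+cx,f*q[1]/q[2]+cy
E
python3 - <<'E'
from h import *
a=grab('scene','s0.png');b=grab('top','t0.png')
for n in('scene','top'):
    c=cal(n);print(n,c[0],c[1:3],c[3].round(3).tolist())
    
cv2.imwrite('pics/both0.png',cv2.resize(np.vstack([a,b])[:,:,::-1],None,fx=.78,fy=.78))
print(manip.get_state())
E
```

```text
scene 461.23826801521153 (251.43649854579553, 187.5966412774857) [[-0.501, -0.626, 0.598, -0.29], [-0.866, 0.351, -0.357, 0.425], [0.014, -0.697, -0.717, 1.018], [0.0, 0.0, 0.0, 1.0]]
top 381.23610180323504 (255.71337633006286, 190.88146804727688) [[0.003, -0.99, 0.138, 0.322], [-1.0, -0.005, -0.013, -0.043], [0.013, -0.138, -0.99, 1.13], [0.0, 0.0, 0.0, 1.0]]
{'t': 0.1, 'qpos': array([-1.37860512e+00,  4.91493461e-01,  1.55938046e+00,  8.04317964e-06,
        1.09171094e+00, -1.05616243e-01]), 'joint_velocities': array([-0.00149114, -0.00301204, -0.00264908,  0.0006856 ,  0.00044455,
       -0.0009076 ]), 'joint_efforts': array([ 2.52586338e-03, -6.13625765e+01, -2.58605254e+01,  6.94099884e-02,
        4.70910617e-02, -5.57867259e-05]), 'tcp_pos': array([ 0.1833634 , -0.59727369,  0.21412657]), 'tool_rot': array([-3.14060672e+00, -1.11693006e-04,  2.97803689e-01]), 'wrist_force': array([ 0.04834022, -0.99317187, -0.1649214 ]), 'torque': array([-0.0286108 , -0.03335384,  0.00288153]), 'gripper_force': 0.0, 'gripper_width': 1.0033957092259849}
```

View pics/s0.png

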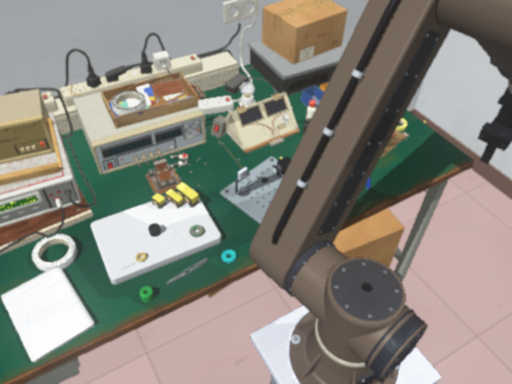

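View pics/t0.png

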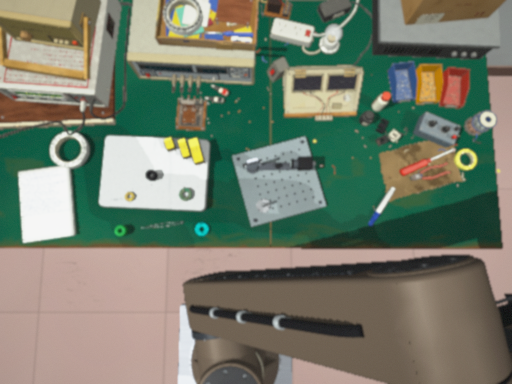

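The scene and top views agree. In the top view the black sleeve is at (152,175) and the larger green coil at (187,194) on the board. The small coil is at (130,197), a green sleeve look-alike at (120,230), a turquoise coil at (202,229), and the fixture at about (280,180). I'll confirm these with an enlarged crop.

Run:
```python
from h import *
b=cv2.imread('pics/t0.png'); a=cv2.imread('pics/s0.png')
r=lambda x,k:cv2.resize(x,None,fx=k,fy=k,interpolation=cv2.INTER_CUBIC)
# board / fixture from top, fixture from scene
p1=r(b[160:215,95:220],3.15); p2=r(b[130:230,228:332],3.8)
q1=r(a[215:260,125:225],3.9); 
p3=r(a[145:225,215:300],3.9)
can=np.zeros((600,800,3),np.uint8)
for im,x,y in((p1,0,0),(p2,400,0),(q1,0,190),(p3,400,385)):
    h,w=im.shape[:2]; h=min(h,600-y);w=min(w,800-x); can[y:y+h,x:x+w]=im[:h,:w]
cv2.imwrite('pics/c1.png',can)
# masks
hsv=cv2.cvtColor(b,cv2.COLOR_BGR2HSV)
sub=hsv[160:212,105:208]
m=((sub[...,2]<70)).astype(np.uint8)
for name,m in(('dark',m),('col',((sub[...,1]>35)|(sub[...,2]<150)).astype(np.uint8))):
    n,_,st,ce=cv2.connectedComponentsWithStats(m)
    for i in range(1,n):
        if st[i,4]>8: print(name,st[i,:4]+[105,160,0,0],st[i,4],ce[i]+[105,160])
```

```text
dark [147 171  10   9] 61 [151.55737705 175.13114754]
dark [206 195   2  15] 17 [206.82352941 202.64705882]
col [193 160  13   4] 44 [198.68181818 161.27272727]
col [146 170  17  11] 143 [153.25174825 174.90909091]
col [105 176 103  36] 383 [156.34725849 206.99738903]
col [180 188  14  12] 124 [186.5483871  193.59677419]
col [124 192  12  10] 85 [129.47058824 196.17647059]
```

View pics/c1.png

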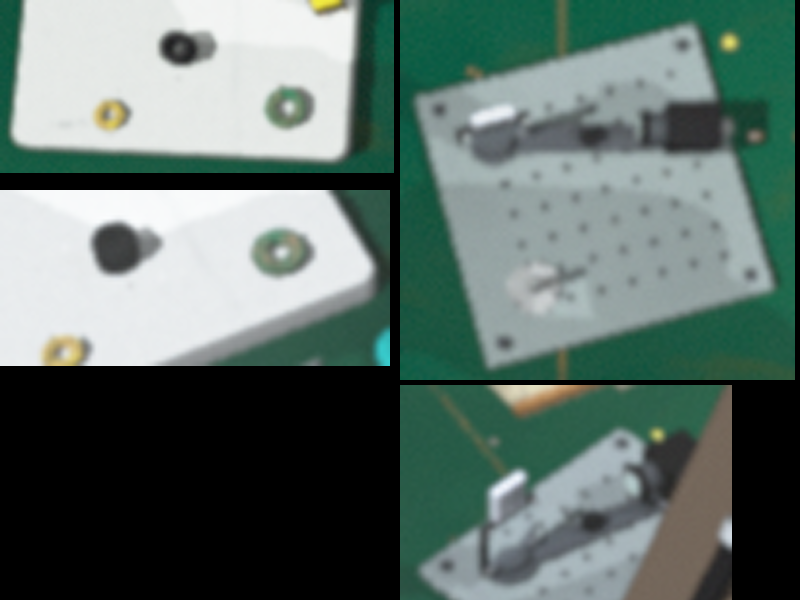

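The enlarged crop confirms the black sleeve (top view 152,175) and the 40 mm green coil (187,194). The small coil is yellowish. The post flange is near (263.5,205.5), the tab near (252,161) and the lens near (293,164). Next I'll average frames for sub-pixel positions and the lead direction.

Run:
```python
from h import *
N=8
A={n:np.mean([manip.grab_frame(n).astype(float) for _ in range(N)],0) for n in('scene','top')}
np.savez('avg.npz',**A)
def cut(n,u,v,r,k):
    im=A[n][int(v)-r:int(v)+r,int(u)-r:int(u)+r,::-1].clip(0,255).astype(np.uint8)
    return cv2.resize(im,(k,k),interpolation=cv2.INTER_CUBIC)
can=np.vstack([np.hstack([cut('top',187,194,12,300),cut('scene',197,231,12,300)]),np.hstack([cut('top',264,205,16,300),cut('top',252,161,14,300)])])
cv2.imwrite('pics/c2.png',can)
def blob(n,u,v,r,f):
    s=A[n][v-r:v+r+1,u-r:u+r+1]; m=f(s).astype(np.uint8)
    k,_,st,ce=cv2.connectedComponentsWithStats(m); 
    if k<2:return None
    i=1+np.argmax(st[1:,4]); return ce[i]+[u-r,v-r],st[i]
# spacer
p,st=blob('top',152,175,11,lambda s:s.max(2)<75); print('spacer top',p,st,ray('top',*p,.053),ray('top',*p,.04))
p,st=blob('scene',154,229,14,lambda s:s.max(2)<75); print('spacer scene',p,st,ray('scene',*p,.0405))
sat=lambda s:(s.max(2)-s.min(2))>28
p,st=blob('top',187,194,11,sat); print('coil top',p,st,ray('top',*p,.036))
p,st=blob('scene',197,231,11,sat); print('coil scene',p,st,ray('scene',*p,.035))
p,st=blob('top',264,205,9,lambda s:s.min(2)>190); print('flange',p,st)
print('post',ray('top',263.5,205.5,.014)); print('tab',ray('top',252.2,160.8,.1015)); print('lens',ray('top',293,164,.055), 'nadir',proj('top',[.322,-.043,0]))
```

```text
spacer top [151.56923077 175.04615385] [ 6  7 10  9 65] [0.51650875 0.24046388 0.053     ] [0.51886094 0.24388877 0.04      ]
spacer scene [154.52380952 229.53571429] [10 10 10 10 84] [0.51711389 0.24565404 0.0405    ]
coil top [186.77272727 190.        ] [ 7  5  8  6 22] [0.47618415 0.14170324 0.036     ]
coil scene [194.90909091 226.18181818] [ 7  5  5  3 11] [0.4785083  0.14409505 0.035     ]
flange [265.    209.125] [ 8 11  5  5 16]
post [ 0.43427601 -0.08107161  0.014     ]
tab [ 0.54902243 -0.04698478  0.1015    ]
lens [ 0.55055897 -0.16471944  0.055     ] nadir (np.float64(250.38404172981942), np.float64(243.993627510677))
```

View pics/c2.png

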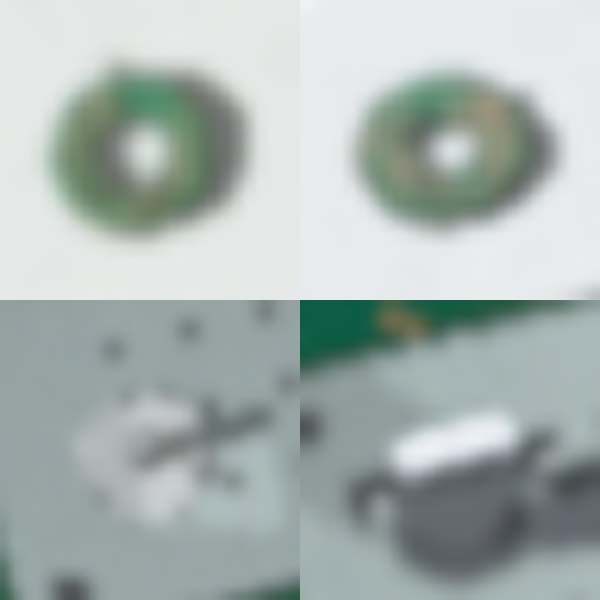

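The crop shows the coil's bright bare sector at the top in both views, with one lead at crop (115,65). The leads therefore point about -10° to -20° in world yaw. The flange centre is near px (262.6,205.1). Setting out now.

{"fn": "step_arm", "kwargs": {
  "rows": [
    [0.045, 0.045, 0, 0],
    [0.045, 0.045, 0, 0],
    [0.045, 0.045, 0, 0],
    [0.045, 0.045, 0, 0],
    [0.045, 0.045, 0, 0],
    [0.018, 0.0625, 0, 0],
    [0.018, 0.0625, 0, 0],
    [0.018, 0.0625, 0, 0],
    [0.018, 0.0625, 0, 0],
    [0.018, 0.0625, 0, 0]
  ]
}}

```text
t: 2.15
tcp_pos: [0.4912, -0.0743, 0.2149]
tool_rot: [3.141, -0.001, 0.298]
wrist_force: [-0.1, 0.2, 0.2]
gripper_width: 1.0
gripper_force: 0.0
```

{"fn": "step_arm", "kwargs": {
  "rows": [
    [0.004, 0.061, -0.02, 0],
    [0.004, 0.061, -0.02, 0],
    [0.004, 0.061, -0.02, 0],
    [0.004, 0.061, -0.02, 0],
    [0.004, 0.061, -0.02, 0],
    [0, 0, 0, 0]
  ]
}}

```text
t: 2.9
tcp_pos: [0.5095, 0.2233, 0.116]
tool_rot: [-3.141, 0.002, 0.302]
wrist_force: [-0.6, -0.3, 0.4]
gripper_width: 1.001
gripper_force: 0.0
```

Run:
```python
from h import *
s=manip.get_state();print(s['t'],s['tcp_pos'],s['tool_rot'],s['wrist_force'])
A=np.load('avg.npz')
S=np.mean([manip.grab_frame('scene').astype(float) for _ in range(4)],0)
np.save('scene1.npy',S)
cv2.imwrite('pics/c3.png',cv2.resize(S[145:240,205:320,::-1].clip(0,255).astype(np.uint8),None,fx=6,fy=6,interpolation=cv2.INTER_CUBIC))
for n,p in(('flange',ray('top',262.6,205.1,.016)),('tab',ray('top',251.97,159.76,.1015)),('camtop',ray('top',305.1,163.2,.065))):print(n,p)
pf=ray('top',262.6,205.1,.016);print('proj in scene flange/tip',proj('scene',pf),proj('scene',pf+[0,0,.046]),'top tip',proj('top',pf+[0,0,.046]))
# bare sector: hue saturation around ring in world
for n in('top','scene'):
    im=A[n]; c0=np.array([.472,.1415])
    for th in range(-180,180,20):
        v=[]
        for r in(.012,.014,.016):
            u,w=proj(n,[c0[0]+r*np.cos(np.radians(th)),c0[1]+r*np.sin(np.radians(th)),.039])
            q=cv2.remap(im.astype(np.float32),np.float32([[u]]),np.float32([[w]]),cv2.INTER_LINEAR)[0,0]; v.append(q[1]-q[0])
        print(th,int(np.mean(v)),end=' | ')
    print()
```

```text
2.9 [0.50945487 0.22334206 0.11602241] [-3.14145843e+00  1.78804381e-03  3.02304741e-01] [-0.612061   -0.30827466  0.36128985]
flange [ 0.43524338 -0.07835965  0.016     ]
tab [ 0.55194575 -0.04633913  0.1015    ]
camtop [ 0.55095286 -0.19822611  0.065     ]
proj in scene flange/tip (np.float64(271.8385525313043), np.float64(211.17163361631665)) (np.float64(272.57955193147484), np.float64(200.39187996815528)) top tip (np.float64(263.1122473598428), np.float64(203.44424807593015))
-180 10 | -160 14 | -140 20 | -120 20 | -100 14 | -80 9 | -60 6 | -40 6 | -20 7 | 0 8 | 20 12 | 40 18 | 60 17 | 80 16 | 100 15 | 120 11 | 140 7 | 160 7 | 
-180 9 | -160 3 | -140 6 | -120 7 | -100 5 | -80 4 | -60 3 | -40 3 | -20 4 | 0 5 | 20 6 | 40 12 | 60 20 | 80 23 | 100 15 | 120 7 | 140 6 | 160 8 |
```

View pics/c3.png

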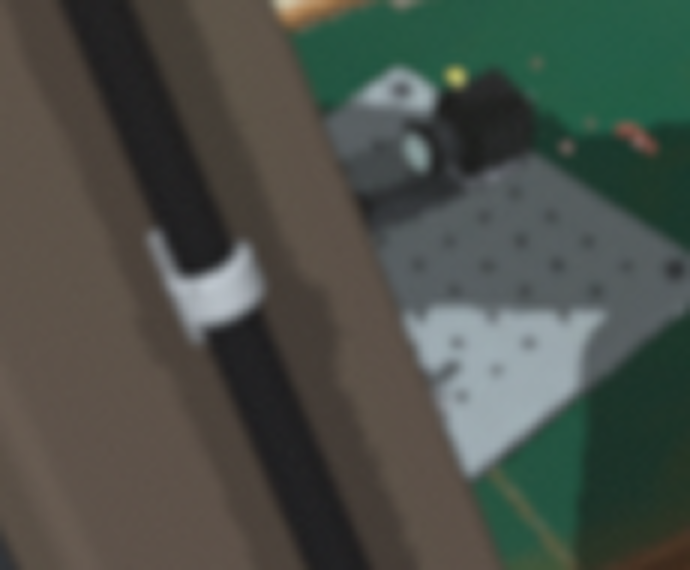

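The fixture's post side is still hidden behind the arm, but the lens is visible at scene (274,170). Going down onto the spacer now. I'll squeeze once, turn the hand 90° and grip, so it ends up centred both ways.

{"fn": "step_arm", "kwargs": {
  "rows": [
    [0.0085, 0.0215, 0, 0],
    [0, 0, -0.03, 0],
    [0, 0, -0.03, 0],
    [0, 0, -0.022, 0],
    [0, 0, 0, 0]
  ]
}}

```text
t: 3.72
tcp_pos: [0.5187, 0.2402, 0.0349]
tool_rot: [3.141, 0.002, 0.296]
wrist_force: [-0.3, 0.2, 0.0]
gripper_width: 1.0
gripper_force: 0.0
```

{"fn": "step_arm", "kwargs": {
  "rows": [
    [0, 0, 0, 0],
    [0, 0, 0, 0],
    [0, 0, 0, 0],
    [0, 0, 0, 0],
    [0, 0, 0, 0],
    [0, 0, 0, 0]
  ],
  "jaw": 1,
  "newtons": 5
}}

```text
t: 4.47
tcp_pos: [0.5188, 0.2417, 0.0355]
tool_rot: [3.142, 0.0, 0.298]
wrist_force: [0.0, -0.2, 0.4]
gripper_width: 0.425
gripper_force: 0.0
```

Run:
```python
from h import *
A=np.load('avg.npz')
for n,u,v in(('top',185.1,193.7),('scene',196.,230.3)): print(n,ray(n,u,v,.034))
c=(ray('top',185.1,193.7,.034)+ray('scene',196.,230.3,.034))/2
print(c,proj('top',c),proj('scene',c))
for n in('top','scene'):
    im=A[n]
    for th in range(-180,180,15):
        v=[]
        for r in(.012,.014,.016):
            u,w=proj(n,[c[0]+r*np.cos(np.radians(th)),c[1]+r*np.sin(np.radians(th)),.039])
            q=cv2.remap(im.astype(np.float32),np.float32([[u]]),np.float32([[w]]),cv2.INTER_LINEAR)[0,0]; v.append(q[1]-q[0])
        print(th,int(np.mean(v)),end=' | ')
    print()
```

```text
top [0.4656303  0.14657157 0.034     ]
scene [0.46470911 0.14739175 0.034     ]
[0.46516971 0.14698166 0.034     ] (np.float64(184.95344836822977), np.float64(193.85716348059196)) (np.float64(196.0642937458021), np.float64(230.12707953670693))
-180 20 | -165 16 | -150 13 | -135 15 | -120 18 | -105 18 | -90 21 | -75 26 | -60 31 | -45 40 | -30 51 | -15 51 | 0 40 | 15 24 | 30 16 | 45 16 | 60 19 | 75 19 | 90 21 | 105 23 | 120 25 | 135 24 | 150 22 | 165 22 | 
-180 21 | -165 15 | -150 11 | -135 10 | -120 7 | -105 2 | -90 0 | -75 3 | -60 9 | -45 17 | -30 25 | -15 30 | 0 31 | 15 26 | 30 24 | 45 21 | 60 14 | 75 13 | 90 15 | 105 12 | 120 7 | 135 9 | 150 12 | 165 18 |
```

{"fn": "step_arm", "kwargs": {
  "rows": [
    [0, 0, 0, 0],
    [0, 0, 0, 0],
    [0, 0, 0, 0]
  ]
}}

```text
t: 4.85
tcp_pos: [0.5188, 0.2417, 0.0355]
tool_rot: [3.142, 0.0, 0.298]
wrist_force: [-0.7, 0.3, -0.3]
gripper_width: 0.344
gripper_force: 5.0
```

{"fn": "step_arm", "kwargs": {
  "rows": [
    [0, 0, 0, 0],
    [0, 0, 0, 0],
    [0, 0, 0, 10],
    [0, 0, 0, 10],
    [0, 0, 0, 10],
    [0, 0, 0, 10],
    [0, 0, 0, 10],
    [0, 0, 0, 10],
    [0, 0, 0, 10],
    [0, 0, 0, 10]
  ],
  "jaw": 0.4
}}

```text
t: 6.1
tcp_pos: [0.5188, 0.2416, 0.0355]
tool_rot: [3.142, 0.0, 1.7]
wrist_force: [0.7, -0.3, -0.0]
gripper_width: 0.596
gripper_force: 0.0
```

{"fn": "step_arm", "kwargs": {
  "rows": [
    [0, 0, 0, 10],
    [0, 0, 0, 0],
    [0, 0, 0, 0],
    [0, 0, 0, 0],
    [0, 0, 0, 0],
    [0, 0, 0, 0]
  ],
  "jaw": 1,
  "newtons": 15
}}

```text
t: 6.85
tcp_pos: [0.5188, 0.2416, 0.0355]
tool_rot: [3.142, 0.0, 1.868]
wrist_force: [0.2, 0.0, 0.6]
gripper_width: 0.342
gripper_force: 15.0
```

{"fn": "step_arm", "kwargs": {
  "rows": [
    [0, 0, 0.04, 0],
    [0, 0, 0.04, 0],
    [-0.01, -0.04, 0, -10],
    [-0.01, -0.04, 0, -10],
    [-0.01, -0.04, 0, -10],
    [-0.01, -0.04, 0, -10],
    [-0.01, -0.04, 0, -10],
    [-0.01, -0.04, 0, -10],
    [-0.01, -0.04, 0, -10],
    [-0.014, -0.037, 0, -10]
  ]
}}

```text
t: 8.1
tcp_pos: [0.4345, -0.0767, 0.1156]
tool_rot: [3.141, -0.0, 0.466]
wrist_force: [-0.4, 0.1, -0.3]
gripper_width: 0.339
gripper_force: 15.0
```

{"fn": "step_arm", "kwargs": {
  "rows": [
    [0, 0, -0.02, -10.7],
    [0, 0, -0.01, 0],
    [0, 0, 0, 0],
    [0, 0, 0, 0]
  ]
}}

```text
t: 8.6
tcp_pos: [0.4351, -0.075, 0.0858]
tool_rot: [3.141, -0.0, 0.289]
wrist_force: [0.1, -0.1, -0.8]
gripper_width: 0.338
gripper_force: 15.0
```

Run:
```python
from h import *
s=manip.get_state();print(s['t'],s['tcp_pos'],s['tool_rot'],s['gripper_width'])
can=[]
for n in('scene','top'):
    S=np.mean([manip.grab_frame(n).astype(float) for _ in range(3)],0); np.save(n+'2.npy',S)
    u,v=map(int,proj(n,s['tcp_pos'])); print(n,u,v,proj(n,s['tcp_pos']))
    can.append(cv2.resize(S[v-25:v+25,u-32:u+32,::-1].clip(0,255).astype(np.uint8),None,fx=6.2,fy=6.2,interpolation=cv2.INTER_CUBIC))
cv2.imwrite('pics/c4.png',np.hstack(can))
```

```text
8.6 [ 0.43506158 -0.07501532  0.08577352] [ 3.14138149e+00 -1.77382321e-04  2.88743986e-01] 0.33809439918375506
scene 271 195 (np.float64(271.9896814291673), np.float64(195.0738741475143))
top 262 202 (np.float64(262.18134809404233), np.float64(202.59282676648326))
```

View pics/c4.png

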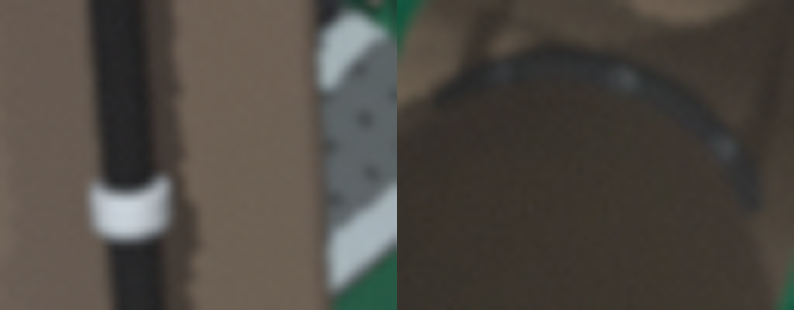

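Both views show only the arm over the fixture, so the post is hidden and I can't check it from here. I'll refine the flange centre from the stored top view, then insert by feel.

Run:
```python
from h import *
T=np.load('avg.npz')['top']
s=T[196:216,253:275]; d=s[...,0]-s[...,1]
print(d.round().astype(int))
for th in(-6,-4,-2):
    m=(d>th).astype(np.uint8); k,l,st,ce=cv2.connectedComponentsWithStats(m); i=1+np.argmax(st[1:,4])
    pts=np.argwhere(l==i)[:,::-1].astype(np.int32); (c,r)=cv2.minEnclosingCircle(pts); e=cv2.fitEllipse(cv2.convexHull(pts))
    for c in(ce[i],c,e[0]): q=np.array(c)+[253,196]; print(th,st[i,4],r,q,ray('top',*q,.016))
```

```text
[[-14 -14 -14 -14 -14 -14 -13 -13 -13 -14 -14 -14 -14 -14 -14 -14 -14 -14
  -14 -14 -14 -14]
 [-14 -14 -14 -14 -14 -14 -14 -14 -14 -13 -13 -13 -13 -14 -14 -14 -15 -15
  -14 -14 -14 -14]
 [-15 -15 -14 -14 -14 -14 -13 -12 -12 -11 -10  -9 -10 -12 -13 -13 -14 -14
  -14 -14 -14 -14]
 [-14 -14 -14 -13 -13 -12 -11 -10  -8  -8  -7  -6  -6  -7 -10 -11 -12 -12
  -13 -14 -14 -14]
 [-14 -15 -14 -13 -12 -10  -7  -6  -5  -5  -5  -5  -5  -5  -6  -9  -9  -9
  -11 -12 -13 -11]
 [-14 -14 -14 -12  -9  -7  -5  -5  -5  -5  -4  -5  -4  -4  -5  -6  -7  -8
  -10 -11 -10 -10]
 [-14 -14 -13 -11  -8  -6  -6  -5  -5  -5  -5  -5  -4  -4  -5  -5  -5  -7
   -9  -9 -10 -10]
 [-13 -13 -13 -10  -7  -5  -6  -5  -6  -6  -5  -4  -3  -3  -3  -4  -5  -6
   -9 -10 -11 -12]
 [-14 -14 -12  -9  -6  -5  -6  -5  -5  -6  -6  -4  -3  -3  -3  -3  -5  -8
  -11 -12 -13 -14]
 [-13 -14 -11  -8  -5  -5  -6  -5  -5  -5  -5  -4  -4  -4  -3  -4  -5  -8
  -12 -14 -15 -15]
 [-13 -13 -11  -8  -5  -4  -5  -5  -5  -5  -4  -4  -4  -4  -4  -4  -6  -8
  -12 -13 -15 -16]
 [-13 -14 -12  -8  -5  -5  -4  -5  -5  -4  -4  -4  -4  -5  -4  -5  -6  -9
  -
[... 807 characters left out ...]
5378] [ 0.43514995 -0.08037458  0.016     ]
-6 119 6.50681209564209 [263.11363602 204.77272701] [ 0.43621532 -0.07986891  0.016     ]
-6 119 6.50681209564209 [263.31542587 205.22483444] [ 0.43488364 -0.08046187  0.016     ]
-4 11 2.061652660369873 [266.         203.90909091] [ 0.43880003 -0.0883549   0.016     ]
-4 11 2.061652660369873 [266.  203.5] [ 0.44000847 -0.08835614  0.016     ]
-4 11 2.061652660369873 [265.72727299 203.909091  ] [ 0.43879672 -0.08755299  0.016     ]Traceback (most recent call last):
  File "<stdin>", line 6, in <module>
    return _wrapfunc(a, 'argmax', axis=axis, out=out, **kwds)
    return bound(*args, **kwds)
ValueError: attempt to get argmax of an empty sequence
```

{"fn": "step_arm", "kwargs": {
  "rows": [
    [0, -0.0045, -0.01, 0],
    [0, 0, 0, 0],
    [0, 0, -0.004, 0],
    [0, 0, -0.004, 0],
    [0, 0, -0.003, 0],
    [0, 0, 0, 0]
  ]
}}

```text
t: 9.65
tcp_pos: [0.4347, -0.0798, 0.0643]
tool_rot: [-3.141, 0.0, 0.286]
wrist_force: [0.1, -0.1, -0.7]
gripper_width: 0.336
gripper_force: 15.0
```

No contact force and already 5 mm below the tip, so the sleeve is on the post. Continuing down.

{"fn": "step_arm", "kwargs": {
  "rows": [
    [0, 0, -0.006, 0],
    [0, 0, -0.006, 0],
    [0, 0, -0.006, 0],
    [0, 0, 0, 0]
  ]
}}

```text
t: 10.15
tcp_pos: [0.4346, -0.0798, 0.046]
tool_rot: [-3.141, 0.001, 0.286]
wrist_force: [0.2, 0.3, -0.0]
gripper_width: 0.336
gripper_force: 15.0
```

{"fn": "step_arm", "kwargs": {
  "rows": [
    [0, 0, -0.006, 0],
    [0, 0, -0.006, 0],
    [0, 0, -0.006, 0],
    [0, 0, -0.003, 0],
    [0, 0, 0, 0]
  ]
}}

```text
t: 10.78
tcp_pos: [0.4347, -0.0798, 0.0252]
tool_rot: [-3.141, 0.0, 0.286]
wrist_force: [0.4, -0.2, 0.2]
gripper_width: 0.338
gripper_force: 15.0
```

{"fn": "step_arm", "kwargs": {
  "rows": [
    [0, 0, -0.0015, 0],
    [0, 0, -0.001, 0],
    [0, 0, 0, 0]
  ]
}}

```text
t: 11.15
tcp_pos: [0.4349, -0.0799, 0.0235]
tool_rot: [3.141, -0.001, 0.286]
wrist_force: [-1.1, 0.1, 8.2]
gripper_width: 0.338
gripper_force: 15.0
```

{"fn": "step_arm", "kwargs": {
  "rows": [
    [0, 0, 0, 0],
    [0, 0, 0, 0],
    [0, 0, 0, 0],
    [0, 0, 0, 0],
    [0, 0, 0, 0],
    [0, 0, 0.03, 0],
    [0, 0, 0.04, 0],
    [0, 0, 0.04, 0]
  ],
  "jaw": 0.2
}}

```text
t: 12.15
tcp_pos: [0.4346, -0.0798, 0.1341]
tool_rot: [-3.141, 0.0, 0.286]
wrist_force: [0.1, -0.5, -0.6]
gripper_width: 0.799
gripper_force: 0.0
```

Spacer seated with an 8 N contact, then released. Now the coil.

{"fn": "step_arm", "kwargs": {
  "rows": [
    [0.006, 0.045, 0, -10],
    [0.006, 0.045, 0, -10],
    [0.006, 0.045, 0, -10],
    [0.006, 0.045, 0, 0],
    [0.0065, 0.0468, 0, 0],
    [0, 0, -0.04, 0],
    [0, 0, -0.02, 0],
    [0, 0, 0, 0]
  ]
}}

```text
t: 13.15
tcp_pos: [0.4645, 0.1459, 0.0719]
tool_rot: [3.14, 0.003, -0.234]
wrist_force: [0.9, -0.9, 0.4]
gripper_width: 0.798
gripper_force: 0.0
```

Run:
```python
from h import *
s=manip.get_state();print(s['t'],s['tcp_pos'],s['tool_rot'])
can=[]
for n,(u,v) in(('top',(262,200)),('scene',(270,205)),('top',(185,194)),('scene',(196,230))):
    S=np.mean([manip.grab_frame(n).astype(float) for _ in range(3)],0)
    can.append(cv2.resize(S[v-18:v+18,u-24:u+24,::-1].clip(0,255).astype(np.uint8),None,fx=8,fy=8,interpolation=cv2.INTER_CUBIC))
cv2.imwrite('pics/c5.png',np.vstack([np.hstack(can[:2]),np.hstack(can[2:])]))
```

```text
13.15 [0.46446126 0.14585809 0.07194888] [ 3.14035096e+00  2.67100834e-03 -2.33676054e-01]
```

View pics/c5.png

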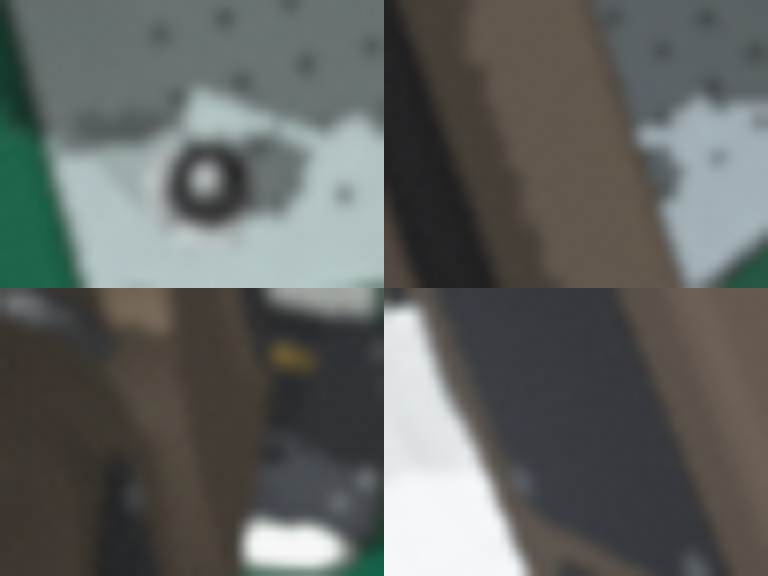

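The top view shows the black spacer seated on the flange with the bright post tip inside it at px (264,204). The hand hides the coil. Descending to grip it.

{"fn": "step_arm", "kwargs": {
  "rows": [
    [0.0005, 0.001, -0.02, 0],
    [0, 0, -0.015, 0],
    [0, 0, -0.006, 0],
    [0, 0, 0, 0],
    [0, 0, 0, 0]
  ]
}}

```text
t: 14.38
tcp_pos: [0.4659, 0.1469, 0.0323]
tool_rot: [-3.141, -0.0, -0.234]
wrist_force: [-0.6, 0.3, 0.2]
gripper_width: 0.8
gripper_force: 0.0
```

{"fn": "step_arm", "kwargs": {
  "rows": [
    [0, 0, 0, 0],
    [0, 0, 0, 0],
    [0, 0, 0, 0],
    [0, 0, 0, 0],
    [0, 0, 0, 0],
    [0, 0, 0, 0]
  ],
  "jaw": 1,
  "newtons": 15
}}

```text
t: 15.12
tcp_pos: [0.4657, 0.1469, 0.032]
tool_rot: [3.142, -0.0, -0.234]
wrist_force: [0.2, -0.6, 1.5]
gripper_width: 0.42
gripper_force: 15.0
```

{"fn": "step_arm", "kwargs": {
  "rows": [
    [0, 0, 0.04, 0],
    [0, 0, 0.04, 0],
    [-0.006, -0.045, 0, 10],
    [-0.006, -0.045, 0, 10],
    [-0.006, -0.045, 0, 9],
    [-0.006, -0.045, 0, 0],
    [-0.0069, -0.0467, 0, 0],
    [0, 0, 0, 0],
    [0, 0, 0, 0]
  ]
}}

```text
t: 16.25
tcp_pos: [0.4347, -0.0796, 0.1119]
tool_rot: [-3.141, 0.0, 0.272]
wrist_force: [-0.7, 0.6, -0.2]
gripper_width: 0.415
gripper_force: 15.0
```

{"fn": "step_arm", "kwargs": {
  "rows": [
    [0, 0, -0.02, 0],
    [0, 0, -0.018, 0],
    [0, 0, -0.004, 0],
    [0, 0, -0.003, 0],
    [0, 0, -0.003, 0],
    [0, 0, -0.003, 0],
    [0, 0, 0, 0]
  ]
}}

```text
t: 17.12
tcp_pos: [0.4348, -0.0798, 0.061]
tool_rot: [3.142, 0.0, 0.272]
wrist_force: [0.0, -0.2, -0.4]
gripper_width: 0.417
gripper_force: 15.0
```

{"fn": "step_arm", "kwargs": {
  "rows": [
    [0, 0, -0.005, 0],
    [0, 0, -0.005, 0],
    [0, 0, -0.004, 0],
    [0, 0, 0, 0]
  ]
}}

```text
t: 17.62
tcp_pos: [0.4347, -0.0798, 0.0466]
tool_rot: [-3.141, 0.001, 0.272]
wrist_force: [0.5, -0.1, 0.1]
gripper_width: 0.412
gripper_force: 15.0
```

{"fn": "step_arm", "kwargs": {
  "rows": [
    [0, 0, -0.0015, 0],
    [0, 0, -0.001, 0],
    [0, 0, 0, 0]
  ]
}}

```text
t: 18.0
tcp_pos: [0.4349, -0.0798, 0.045]
tool_rot: [3.141, -0.001, 0.272]
wrist_force: [-1.3, -0.1, 8.3]
gripper_width: 0.421
gripper_force: 15.0
```

Seated at the expected height with 8 N. Releasing, then moving aside to look.

{"fn": "step_arm", "kwargs": {
  "rows": [
    [0, 0, 0, 0],
    [0, 0, 0, 0],
    [0, 0, 0, 0],
    [0, 0, 0, 0],
    [0, 0, 0.05, 0],
    [0, 0, 0.06, 0],
    [0, 0.06, 0, 10],
    [0.01, 0.06, 0, 10],
    [0.02, 0.06, 0, 10],
    [0.02, 0.06, 0, 10]
  ],
  "jaw": 0.4
}}

```text
t: 19.25
tcp_pos: [0.4847, 0.1608, 0.1547]
tool_rot: [3.141, -0.0, 0.976]
wrist_force: [1.4, -1.7, -0.2]
gripper_width: 0.599
gripper_force: 0.0
```

Run:
```python
from h import *
s=manip.get_state();print(s['t'],s['tcp_pos'],s['tool_rot'])
S=np.mean([manip.grab_frame('top').astype(float) for _ in range(6)],0); np.save('top3.npy',S)
cv2.imwrite('pics/c6.png',cv2.resize(S[140:222,228:332,::-1].clip(0,255).astype(np.uint8),None,fx=7,fy=7,interpolation=cv2.INTER_CUBIC))
w=(S[148:172,240:266].min(2)>215).astype(np.uint8); k,l,st,ce=cv2.connectedComponentsWithStats(w); i=1+np.argmax(st[1:,4]); p=ce[i]+[240,148]
print(st[i],p,ray('top',*p,.1015),cv2.minAreaRect(np.argwhere(l==i)[:,::-1].astype(np.float32)))
```

```text
19.25 [0.48465729 0.16084694 0.15468693] [ 3.14110241e+00 -2.83654027e-04  9.76093549e-01]Traceback (most recent call last):
  File "<stdin>", line 5, in <module>
    return _wrapfunc(a, 'argmax', axis=axis, out=out, **kwds)
    return bound(*args, **kwds)
ValueError: attempt to get argmax of an empty sequence
```

View pics/c6.png

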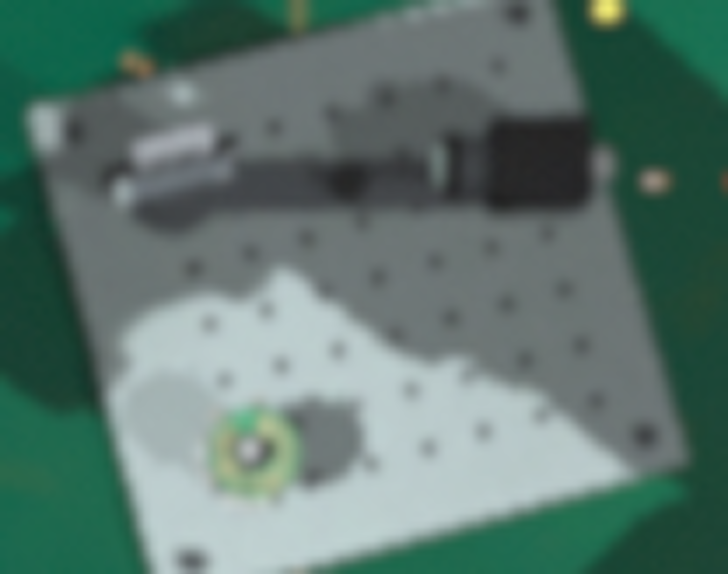

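The top view shows the coil on the post at px (263.8,203.8). Its bare sector points up and slightly left, about 19°, which is towards the mirror tab at px (252.2,160.2). The camera body is at (304.6,162.8), so the lens sits about 75° from the post and the mirror angle should be about 37.4°.

{"fn": "step_arm", "kwargs": {
  "rows": [
    [0.0134, -0.0415, 0, 10],
    [0.0134, -0.0415, 0, 10],
    [0.0134, -0.0415, 0, 10],
    [0.0134, -0.0415, 0, 10],
    [0.0134, -0.0413, 0, 10],
    [0, 0, -0.03, 0],
    [0, 0, 0, 0],
    [0, 0, 0, 0]
  ]
}}

```text
t: 20.55
tcp_pos: [0.5512, -0.049, 0.1253]
tool_rot: [3.141, 0.0, 1.842]
wrist_force: [-0.3, 0.9, -0.1]
gripper_width: 0.604
gripper_force: 0.0
```

{"fn": "step_arm", "kwargs": {
  "rows": [
    [0.0005, 0.0025, -0.02, 0],
    [0, 0, -0.015, 0],
    [0, 0, -0.01, 0],
    [0, 0, 0, 0]
  ]
}}

```text
t: 21.05
tcp_pos: [0.5516, -0.046, 0.0791]
tool_rot: [-3.141, -0.0, 1.843]
wrist_force: [-0.8, 0.9, -0.7]
gripper_width: 0.606
gripper_force: 0.0
```

{"fn": "step_arm", "kwargs": {
  "rows": [
    [0, 0, 0, 0],
    [0, 0, 0, 0],
    [0, 0, 0, 0],
    [0, 0, 0, 0],
    [0, 0, 0, 0],
    [0, 0, 0, 0],
    [0, 0, 0, 0],
    [0, 0, 0, 0]
  ],
  "jaw": 1,
  "newtons": 10
}}

```text
t: 22.05
tcp_pos: [0.5523, -0.046, 0.0796]
tool_rot: [3.14, 0.0, 1.843]
wrist_force: [4.3, 2.1, -2.9]
gripper_width: 0.084
gripper_force: 10.0
```

{"fn": "step_arm", "kwargs": {
  "rows": [
    [0, 0.0001, 0, 4],
    [0, 0.0001, 0, 4],
    [-0.0001, 0.0002, 0, 4],
    [0, 0.0001, 0, 4],
    [-0.0001, 0.0001, 0, 4]
  ]
}}

```text
t: 22.68
tcp_pos: [0.552, -0.0453, 0.0796]
tool_rot: [3.141, 0.0, 2.194]
wrist_force: [4.0, 3.3, -1.5]
gripper_width: 0.083
gripper_force: 10.0
```

{"fn": "step_arm", "kwargs": {
  "rows": [
    [-0.0001, 0.0001, 0, 4],
    [-0.0001, 0.0001, 0, 4],
    [-0.0001, 0.0001, 0, 4],
    [-0.0001, 0.0001, 0, 3],
    [-0.0001, 0, 0, 2.6],
    [0, 0, 0, 0],
    [0, 0, 0, 0]
  ]
}}

```text
t: 23.55
tcp_pos: [0.5516, -0.0449, 0.0796]
tool_rot: [3.141, 0.001, 2.499]
wrist_force: [5.5, 3.3, -0.7]
gripper_width: 0.083
gripper_force: 10.0
```

Run:
```python
from h import *
s=manip.get_state();print(s['t'],s['tcp_pos'],s['tool_rot'],s['wrist_force'],s['torque'],s['gripper_width'],s['gripper_force'])
can=[]
for n,(u,v) in(('top',(270,180)),('scene',(258,185))):
    S=np.mean([manip.grab_frame(n).astype(float) for _ in range(3)],0)
    can.append(cv2.resize(S[v-45:v+45,u-45:u+45,::-1].clip(0,255).astype(np.uint8),None,fx=4.4,fy=4.4,interpolation=cv2.INTER_CUBIC))
cv2.imwrite('pics/c7.png',np.hstack(can))
```

```text
23.55 [ 0.55160711 -0.04489354  0.07955913] [3.14079582e+00 7.89939811e-04 2.49911732e+00] [ 5.47118401  3.29516697 -0.74539638] [ 0.60173426 -1.01357031 -0.12277312] 0.082582374776173 9.998656511306763
```

View pics/c7.png

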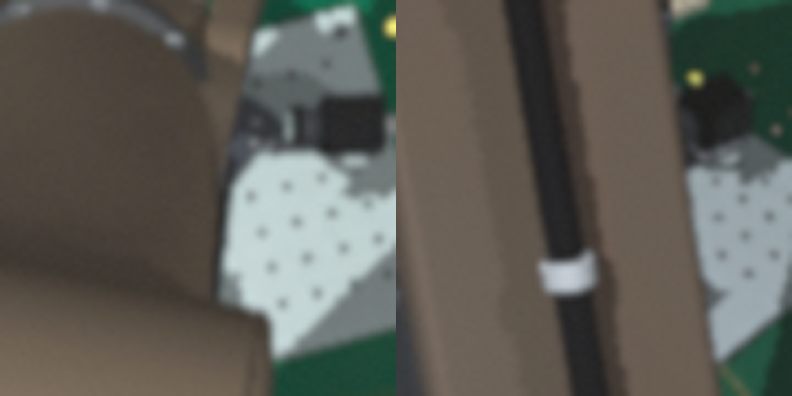

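The last view shows only the arm over the mirror, with the camera still in its place. The grip holds at 10 N on the 8 mm tab, and the hand has turned 0.656 rad. Handing in.

```bash
python3 -c "
from bench import manip
print(manip.job_done())"
```

```text
the job is handed in; nothing more can be done
None
```

I handed the job in at about 24 s of the 64 s allowed: the spacer and coil are fully down on the post with the leads pointing to the mirror, and the mirror is held by its tab at about 0.65 rad. The arm blocked the last view, so that angle comes from the hand's 0.656 rad turn, and `job_done` returned no verdict.

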